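# Close up a row of kiln posts and lock the keeper

### The arm

A 6-joint arm with a two-finger parallel gripper is mounted at the origin on the work surface. World frame = base frame: x ahead of the robot, y to its left, z up, the work surface at z = 0. Lengths are in m, angles in rad, forces in N, time in s.
With the tool pointing down it reaches from about 0.325 to 0.85 m from the base axis. Payload 15.5 kg.
Tool frame: the origin (TCP) lies at the very end of the fingers, on their centre line; the grasp point (between the pads) lies 19 mm behind it; z points along the fingers, y is the direction in which the jaws open and shut (so a half turn about z gives the same grasp; the last joint's range is limited). The gripper opens to 91 mm and grips with 3 to 60 N. Pads are 32 mm wide; open, the fingers measure 118 mm over their backs; the gripper's body (76 mm by 178 mm) begins 60 mm behind the grasp point.
Start: joints at [1.103, 0.494, 1.345, -0, 1.302, -0.096], TCP at [0.228, 0.582, 0.214] pointing down, gripper open.
Joint ranges: [-2.91, 2.91], [-0.82, 2.16], [0.22, 2.67], [-1.22, 4.37], [0.12, 2.79], [-3.08, 3.08]. Speed limits (rad/s): [1.89, 1.89, 2.57, 3.01, 3.01, 3.01].

### API

Orientations are given as a unit quaternion [w, x, y, z].
In Python, from workcell import env gives the robot as it stands. Calls block until the motion is done:
- env.move_ptp(position, orientation): joint-space move of the TCP to a pose.
- env.line_to(position, attitude=None, speed=0.15): straight line of the TCP; attitude=None keeps the orientation; speed is the mean speed in m/s.
- env.set_joints(angles): joint-space move.
- env.grip(opening, squeeze=None): opening from 0.0 (shut) to 1.0 (fully open); squeeze is the grip in N (None keeps the last); returns when the fingers have stopped.
- env.wait(seconds).
- env.ik(position, orientation): joint angles nearest the present ones, or None.
- env.snapshot(name): name is "side" or "top"; returns the picture (400x640x3 uint8, red, green, blue); there is no depth.
- env.get_calibration(name): a dict with "fx", "fy", "cx", "cy" (pixels), "dist_coeffs" ([k1, k2, p1, p2, k3] as OpenCV has them; the pictures are not rectified), "cam_to_world" (4x4, takes a point from camera to world coordinates). Camera axes: x right, y up, looking along -z (the intrinsics and any distortion apply to the point x, -y, -z); pixel columns grow to the right and rows downward; lengths in m; the calibration is good to about 2 mm. A picture is of the moment at which its call begins. get_calibration takes no time and is no camera call.
A pose or a line that the arm cannot do raises env.PlanningError and nothing moves.
- env.hand_in(): hands the job in, once; it reports no verdict.
Readings, each from a call of its own:
- env.read_time(): time.
- env.read_q(): joint angles.
- env.read_qd(): joint speeds.
- env.read_tau(): joint torques, N m.
- env.read_tcp_pos(): TCP position.
- env.read_tcp_rot(): TCP orientation.
- env.read_contact_force(): force on the tool from outside, world axes, zero at the start.
- env.read_ft_torque(): the same for the moment, N m.
- env.read_grip_width(): opening from 0.0 (shut) to 1.0 (fully open).
Only numpy, scipy, OpenCV 4.12 (cv2) and the standard library are available. Lean on these libraries where they do the work, as an engineer would, in place of code of your own. Each camera call takes 0.05 s, during which the arm holds its last target.

### The job

Push the row of four kiln posts along the metal channel, all together as one touching train, until the front post sits fully home against the red end stop; then push the blue keeper bar round across the channel behind the last post until it is fully shut. Only push with the fingers: do not lift or tip any post or let the row come apart, leave the cup, the bowl and the spool prop undisturbed, and finish clear of everything.

Things in the scene. Friction and masses are not known exactly. Their poses are not given: they have to be found in the camera images.
- rail: Aluminium channel fixed to the bench, 362 mm long, 62 mm wide. Origin: on the bench top under its middle; y runs along the channel to the red end stop, x across, z up. Channel floor 12 mm above the bench; side walls 26 mm above the bench, 42 mm apart inside, 52 mm outside. The end away from the stop (y = -180 mm) is open.
- stop_face (a point): Point on the inner face of the red end stop, on the channel's centre line, 35 mm above the bench (rail frame 0, 170, 35 mm). The stop is a plate 14 mm thick whose top is 52 mm above the bench.
- keeper_pivot (a point): The keeper's vertical pivot axis at the bar's mid height, 36 mm above the bench (rail frame 42, 7, 36 mm), over a grey block 30 x 30 mm, 26 mm high, on the rail's +x side. Fixed to the rail.
- keeper_end (a point): Centre of the yellow ball (18 mm diameter) on the keeper's free end, 73 mm from the pivot axis, 36 mm above the bench; moves with the keeper. The blue bar is 10 mm wide and 28 to 44 mm above the bench, so it passes over the channel walls. Shut, its face is 6 mm behind the last post of a row that is home.
- keeper (a joint): Angle of the blue bar about its pivot. 0 = fully shut, at a hard limit: it points along the rail's -x, straight across the channel. Positive = open, counter-clockwise from above: at 1.57 it points along the rail's -y, beside the channel; at most 2.4. Friction (0.04 N m, under 1 N at the ball) keeps it where it is left. It cannot shut while posts lie in its path.
- post1: Front kiln post (nearest to the stop), cream ceramic, 38 x 38 mm and 45 mm high, about 130 g, standing loose on the channel floor with 2 mm play on each side. Origin: centre of its underside; z up. Home: origin at rail y = 151 mm.
- post2: Second kiln post, buff, same size, touching post1 from behind. Home: rail y = 113 mm.
- post3: Third kiln post, cream, same size, touching post2 from behind. Home: rail y = 75 mm.
- post4: Last (rear) kiln post, buff, same size, touching post3 from behind; its rear face is 19 mm behind its origin and free to be pushed. Home: rail y = 37 mm. The whole row is 152 mm long and slides with under 6 N.
- cup: Blue plastic cup, 72 mm wide at the rim, 85 mm high, standing on the bench; origin at the centre of its underside. Leave it alone.
- bowl: Terracotta bowl, 110 mm wide, 45 mm high, standing on the bench; origin at the centre of its underside. Leave it alone.
- spool: Cream spool-shaped kiln prop, 40 mm wide, 60 mm high, standing on the bench; origin at the centre of its underside. Leave it alone.
Mind the look-alikes: they are no part of the job. Leave any black or pink look-alike of the post4 alone.

How it is judged:
On the way, in this order (a step that is already met when the one before it is completed fails the run):
1. the row of posts is pushed home against the end stop while the keeper is still open (y of post1 in the frame of rail above 0.147 m and y of post2 in the frame of rail above 0.1085 m and y of post3 in the frame of rail above 0.07 m and y of post4 in the frame of rail above 0.0315 m and z of each of post1, post2, post3, post4 in the frame of rail below 0.016 m and x of post1 in the frame of rail between -0.006 and 0.006 m and angle between each of post1, post2, post3, post4's own z axis and vertical below 0.1 rad and x of post2 in the frame of rail between -0.006 and 0.006 m and x of post3 in the frame of rail between -0.006 and 0.006 m and x of post4 in the frame of rail between -0.006 and 0.006 m and value of joint keeper above 0.5 rad), for 0.2 s.
2. the keeper is swung shut behind the row (y of post1 in the frame of rail above 0.147 m and y of post2 in the frame of rail above 0.1085 m and y of post3 in the frame of rail above 0.07 m and y of post4 in the frame of rail above 0.0315 m and value of joint keeper below 0.1 rad), for 0.2 s.
At the end, for the whole second after the job is handed in: All four posts stand upright (within 0.1 rad) and at rest on the channel floor, between its walls, in a closed row with the front post against the end stop (front post within 4 mm of home, the last within 5.5 mm), and the keeper is shut across the channel behind them (within 0.1 rad) (all of step 2 and z of each of post1, post2, post3, post4 in the frame of rail below 0.016 m and x of post1 in the frame of rail between -0.006 and 0.006 m and angle between each of post1, post2, post3, post4's own z axis and vertical below 0.1 rad and x of post2 in the frame of rail between -0.006 and 0.006 m and x of post3 in the frame of rail between -0.006 and 0.006 m and x of post4 in the frame of rail between -0.006 and 0.006 m and linear speed of each of post1, post2, post3, post4 below 0.02 m/s); the robot touches nothing.
It fails at once if a post is lifted more than about 8 mm off the channel floor (z of any of post1, post2, post3, post4 in the frame of rail above 0.02 m).
It fails at once if a post is tipped by more than 0.35 rad (angle between any of post1, post2, post3, post4's own z axis and vertical above 0.35 rad).
It fails at once if the row comes apart (a gap of more than about 10 mm between neighbouring posts) (distance between post1 and post2 above 0.048 m or distance between post2 and post3 above 0.048 m or distance between post3 and post4 above 0.048 m).
It fails at once if the cup, the bowl or the spool prop is moved more than 20 mm or tipped (distance of any of cup, bowl, spool from where it was at the start of the episode above 0.02 m or angle between any of cup, bowl, spool's own z axis and vertical above 0.3 rad).
It also fails if it takes over 48 s, if anything falls off the work surface, if the arm or the gripper's body presses on something with over 40 N, if the wrist force passes 120 N, or if a joint passes its speed limit or range.

## Working session

There is one attempt and no reset: what is moved stays moved. The work goes in short steps, each a Python script; the robot and the scene stay as the last script left them, time stands still between calls to the robot, and variables do not carry over. Pictures are saved under pics/ and viewed, and the job is handed in when it is done.

```bash
mkdir -p pics; ls; python3 - <<'E'
from workcell import env
import cv2,numpy as np
np.set_printoptions(precision=4,suppress=True)
for n in("top","side"):
    im=env.snapshot(n); cv2.imwrite(f"pics/{n}0.png",im[:,:,::-1]); print(n,env.get_calibration(n))
print(env.read_time(),env.read_tcp_rot(),env.read_tcp_pos())
E
```

```text
pics
top {'fx': 515.1121995638591, 'fy': 515.1121995638591, 'cx': 321.0825816235747, 'cy': 199.1129464734018, 'dist_coeffs': array([0.0575, 0.    , 0.    , 0.    , 0.    ]), 'cam_to_world': array([[-0.0178,  0.9839, -0.1777,  0.4116],
       [-0.9993, -0.0231, -0.028 ,  0.0159],
       [-0.0317,  0.1771,  0.9837,  1.1964],
       [ 0.    ,  0.    ,  0.    ,  1.    ]])}
side {'fx': 428.4598276655494, 'fy': 428.4598276655494, 'cx': 316.97199823381817, 'cy': 201.45318658922747, 'dist_coeffs': array([-0.1113,  0.    ,  0.    ,  0.    ,  0.    ]), 'cam_to_world': array([[ 0.9607,  0.1683, -0.2206,  0.4079],
       [-0.2774,  0.5604, -0.7804, -0.6404],
       [-0.0077,  0.8109,  0.5851,  0.5556],
       [ 0.    ,  0.    ,  0.    ,  1.    ]])}
0.1 [-0.0001  0.1853  0.9827 -0.0005] [0.2275 0.5818 0.2134]
```

View pics/top0.png

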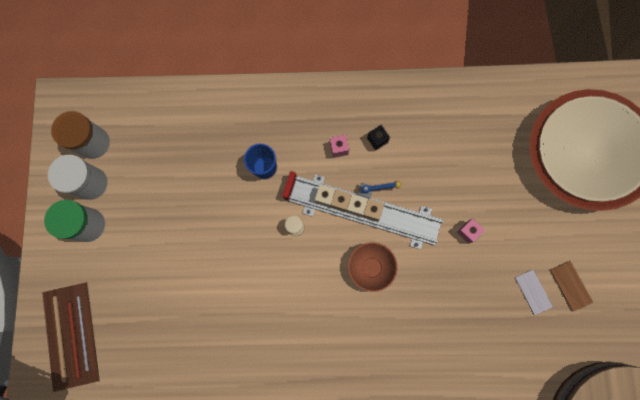

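View pics/side0.png

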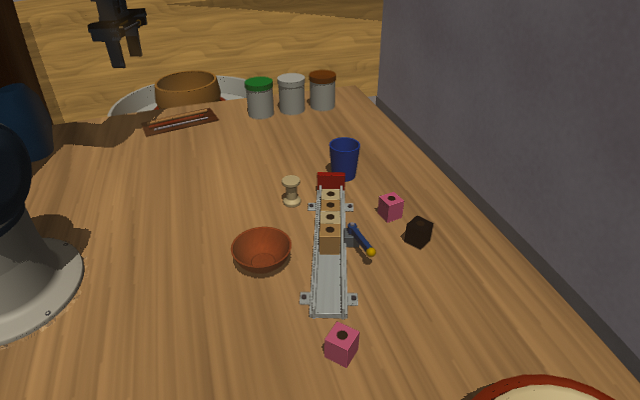

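```bash
python3 - <<'E'
import cv2
t=cv2.imread("pics/top0.png")[140:260,270:490]; cv2.imwrite("pics/topc.png",cv2.resize(t,None,fx=3.6,fy=3.6,interpolation=cv2.INTER_CUBIC))
t=cv2.imread("pics/side0.png")[160:330,270:400]; cv2.imwrite("pics/sidec.png",cv2.resize(t,None,fx=3.5,fy=3.5,interpolation=cv2.INTER_CUBIC))
E
```

```text
(no output)
```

View pics/topc.png

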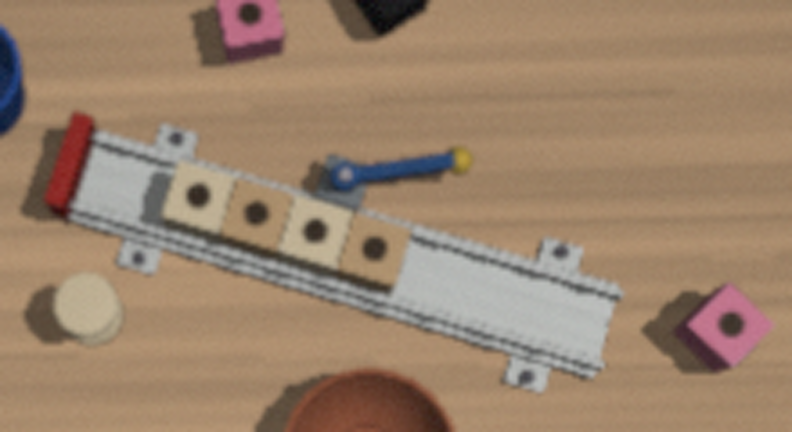

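View pics/sidec.png

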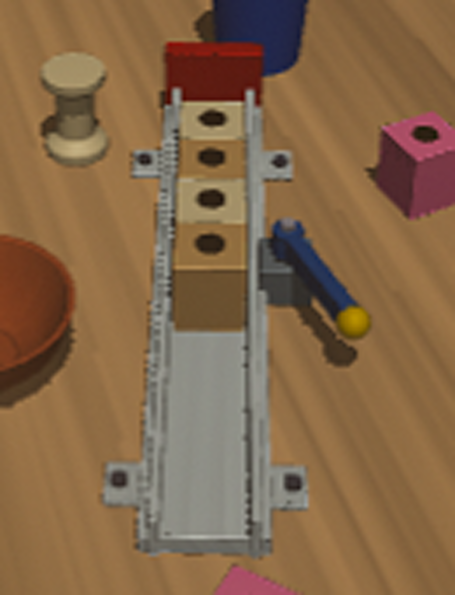

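```bash
cat > loc.py <<'E'
import numpy as np,cv2
from workcell import env
np.set_printoptions(precision=4,suppress=True)
def proj(n,P):
    c=env.get_calibration(n);T=np.linalg.inv(c["cam_to_world"]);P=np.atleast_2d(P)
    p=(P@T[:3,:3].T+T[:3,3])*[1,-1,-1]
    K=np.array([[c["fx"],0,c["cx"]],[0,c["fy"],c["cy"]],[0,0,1.]])
    return cv2.projectPoints(p.reshape(-1,1,3),np.zeros(3),np.zeros(3),K,c["dist_coeffs"])[0].reshape(-1,2)
def r2w(x,y,a,P):
    c,s=np.cos(a),np.sin(a);P=np.atleast_2d(P).astype(float)
    return P@np.array([[c,-s,0],[s,c,0],[0,0,1]]).T+[x,y,0]
E
cat > fit.py <<'E'
from loc import *
from scipy.optimize import least_squares
T=lambda u,v:(u/3.6+270-.3,v/3.6+140-.3); S=lambda u,v:(u/3.5+270-.3,v/3.5+160-.3)
top=np.array([T(198,195),T(256,213),T(315,230),T(374,248),T(344,175),T(461,160),T(619,290),T(600,372),T(72,162)])
side=np.array([S(212,118),S(212,157),S(211,198),S(210,243),S(353,322)])
def pts(p):
    y1,k=p[3],p[4]
    h=[[0,y1-.038*i,.057] for i in range(4)]
    ball=[.042-.073*np.cos(k),.007-.073*np.sin(k),.036]
    return h+[[.042,.007,.045],ball,[.026,-.18,.026],[-.026,-.18,.026],[0,.177,.052]],h+[ball]
def res(p):
    a,b=pts(p)
    return np.r_[(proj("top",r2w(*p[:3],a))-top).ravel(),(proj("side",r2w(*p[:3],b))-side).ravel()]
r=least_squares(res,[.4,0,-.2,.08,2.],loss="soft_l1")
print(r.x);print(res(r.x).reshape(-1,2))
for (n,u) in(("top",(261,168)),("side",(344,160))):pass
E
python3 fit.py
```

```text
[ 0.6    -0.0463 -0.3224  0.0921  2.0296]
[[-0.4639  0.0597]
 [-0.4347 -0.0506]
 [-0.5884  0.1449]
 [-0.6402  0.0927]
 [ 0.339   0.0715]
 [-0.8155  0.0071]
 [ 0.8039  0.1164]
 [ 0.0247 -0.7954]
 [-1.0163 -1.153 ]
 [ 0.174   0.76  ]
 [-0.1327  0.6651]
 [-0.1792  0.8358]
 [-0.2541  0.7926]
 [ 0.159   1.2217]]
```

Could be taken for post4: buff block at top (374,209), which is the 4th in the channel; pink blocks at (340,146) and (472,231); and the black block at (378,137). I choose the buff block in the channel. The close crop confirms it is the rear of the row, directly behind the cream post3. The keeper is open at about 2.03 rad, and the row is about 59 mm short of home.

```bash
cat >> loc.py <<'E'
from scipy.spatial.transform import Rotation as R
RX,RY,RA=.600,-.0463,-.3224
def W(x,y,z): return r2w(RX,RY,RA,[x,y,z])[0]
def quat(sign=1):
    ty=sign*np.array([np.cos(RA),np.sin(RA),0]);tz=np.array([0,0,-1.])
    q=R.from_matrix(np.c_[np.cross(ty,tz),ty,tz]).as_quat(); return q[[3,0,1,2]]
E
python3 - <<'E'
from loc import *
q0=env.read_q()
for s in(1,-1):
    a=env.ik(W(0,-.08,.15),quat(s));b=env.ik(W(0,-.08,.026),quat(s));print(s,a,b)
env.grip(0.0)
s=1 if np.abs(env.ik(W(0,-.08,.15),quat(1))-q0).max()<np.abs(env.ik(W(0,-.08,.15),quat(-1))-q0).max() else -1
print(s);open("sign","w").write(str(s))
env.move_ptp(W(0,-.085,.15),quat(s))
env.line_to(W(0,-.085,.045),speed=.12)
for n in("top","side"): cv2.imwrite(f"pics/{n}1.png",env.snapshot(n)[:,:,::-1])
im=np.hstack([cv2.resize(cv2.imread("pics/top1.png")[120:260,280:480],(400,280)),cv2.resize(cv2.imread("pics/side1.png")[160:320,250:400],(375,400))[:280*0+400][:280]]) if 0 else None
a=cv2.resize(cv2.imread("pics/side1.png")[130:330,240:440],(600,600),interpolation=cv2.INTER_CUBIC);cv2.imwrite("pics/s1c.png",a)
print(env.read_time(),env.read_tcp_pos(),W(0,-.085,.045),env.read_contact_force(),env.read_grip_width())
E
```

```text
1 [-0.3111  0.5095  1.5166 -0.      1.1154  0.0113] [-0.3111  0.6779  1.616  -0.      0.8476  0.0113]
-1 None NoneTraceback (most recent call last):
  File "<stdin>", line 6, in <module>
TypeError: unsupported operand type(s) for -: 'NoneType' and 'float'
```

```bash
python3 - <<'E'
from loc import *
env.move_ptp(W(0,-.085,.15),quat())
env.line_to(W(0,-.085,.045),speed=.12)
for n in("top","side"): cv2.imwrite(f"pics/{n}1.png",env.snapshot(n)[:,:,::-1])
a=cv2.resize(cv2.imread("pics/side1.png")[130:330,240:440],(600,600),interpolation=cv2.INTER_CUBIC);cv2.imwrite("pics/s1c.png",a)
print(env.read_time(),env.read_tcp_pos(),W(0,-.085,.045),env.read_contact_force(),env.read_grip_width())
E
```

```text
5.3833 [ 0.5736 -0.1271  0.0458] [ 0.5731 -0.1269  0.045 ] [-0.7351 -0.4888  0.4294] 0.006787110117589496
```

View pics/s1c.png

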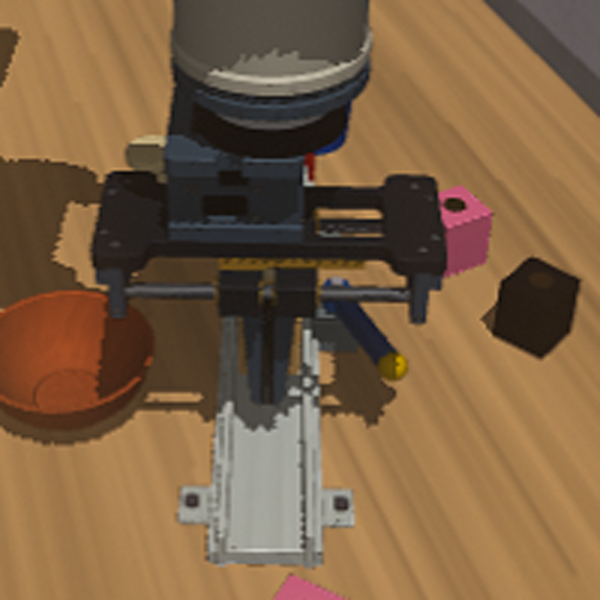

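View pics/top1.png

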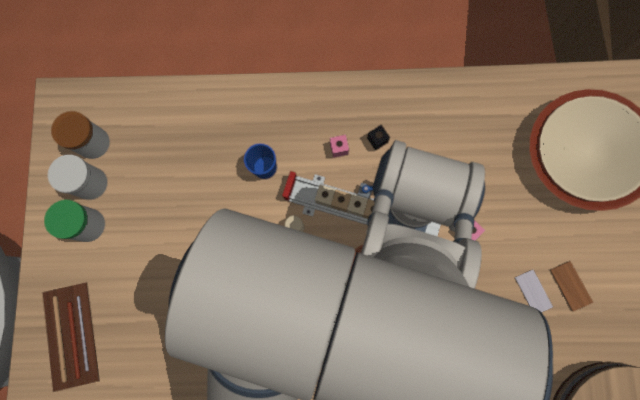

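The fingers (side crop tip at about 265,400) hang centred between the channel walls behind post4. The keeper ball, at about (395,365), is clear of them. Next I push.

```bash
python3 - <<'E'
from loc import *
d=r2w(0,0,RA,[0,1,0])[0]
env.line_to(W(0,-.085,.026),speed=.08)
env.wait(.1);f0=env.read_contact_force()
def step(y,v):
    env.line_to(W(0,y,.026),speed=v)
    f=env.read_contact_force()-f0;print(round(y,4),f,round(-(f@d),2),env.read_tcp_pos()-W(0,y,.026));return -(f@d)
step(-.065,.06)
for y in(-.058,-.05,-.04,-.03,-.02,-.01): 
    step(y,.04)
y=-.01
while y<.014:
    y+=.002
    if step(y,.03)>9: break
print(env.read_time())
E
```

```text
-0.065 [ 0.0468 -0.8383  0.7139] 0.78 [0.0001 0.0004 0.    ]
-0.058 [-0.2415 -1.0245 -0.0953] 1.05 [ 0.      0.0002 -0.    ]
-0.05 [-1.5711 -1.0116 -0.4894] 1.46 [ 0.0001  0.0003 -0.    ]
-0.04 [ 0.6415 -0.9835  0.3841] 0.73 [0.0001 0.0003 0.    ]
-0.03 [-0.5005 -0.6415 -0.2347] 0.77 [0.0001 0.0003 0.    ]
-0.02 [-0.4235 -0.3201 -0.2253] 0.44 [0.0001 0.0004 0.    ]
-0.01 [-0.977  -0.3604 -1.0901] 0.65 [ 0.0001  0.0004 -0.    ]
-0.008 [-0.0286 -1.0387  1.188 ] 0.99 [ 0.      0.0001 -0.    ]
-0.006 [ 0.0708 -1.4361  0.2033] 1.34 [ 0.      0.0001 -0.    ]
-0.004 [ 0.3432 -0.1581 -0.2787] 0.04 [ 0.0001  0.0001 -0.    ]
-0.002 [ 0.6887 -0.8804 -0.4847] 0.62 [0.0001 0.0002 0.    ]
0.0 [ 0.1966 -0.8273 -0.791 ] 0.72 [ 0.      0.0002 -0.    ]
0.002 [-1.2526 -4.0489 -0.2864] 4.24 [ 0. -0. -0.]
0.004 [ -5.9759 -21.2649   2.6983] 22.06 [-0.0005 -0.0018  0.    ]
10.375
```

```bash
cat >> loc.py <<'E'
def ktool(k,r=.045,gap=0.,hx=.0135,hy=.016):
    # hx half tool across rail x, hy half tool along rail y
    d=np.array([-np.cos(k),-np.sin(k)]);n=np.array([np.sin(k),-np.cos(k)])
    return np.array([.042,.007])+r*d+(.005+hx*abs(n[0])+hy*abs(n[1])+gap)*n
E
python3 - <<'E'
from loc import *
env.wait(.3); print(env.read_contact_force())
env.line_to(W(0,-.035,.026),speed=.08)
env.line_to(W(0,-.035,.1),speed=.15)
a=ktool(2.03,gap=.015);print(a)
env.line_to(W(*a,.1),speed=.15)
print(env.read_time())
s=env.snapshot("side")[:,:,::-1];t=env.snapshot("top")[:,:,::-1]
cv2.imwrite("pics/s2.png",cv2.resize(s[130:330,240:440],(600,600),interpolation=cv2.INTER_CUBIC))
cv2.imwrite("pics/t2.png",cv2.resize(t[120:260,260:460],(800,560),interpolation=cv2.INTER_CUBIC))
E
```

```text
[ -6.1303 -20.7645   2.4941]
[ 0.0971 -0.016 ]
12.7583
```

View pics/s2.png

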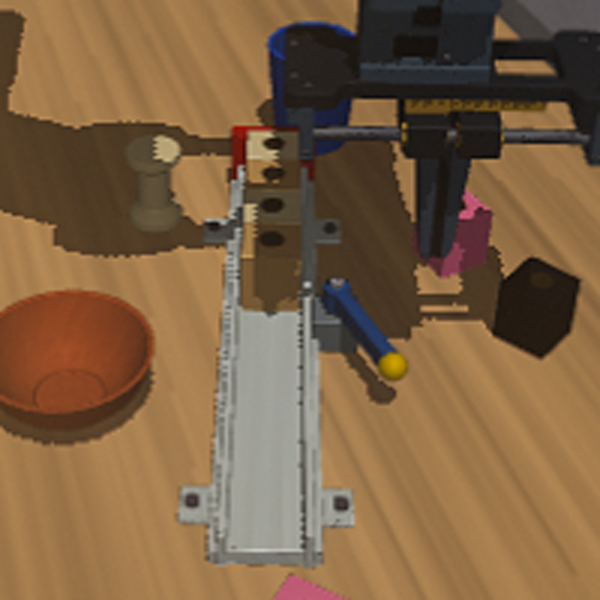

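View pics/t2.png

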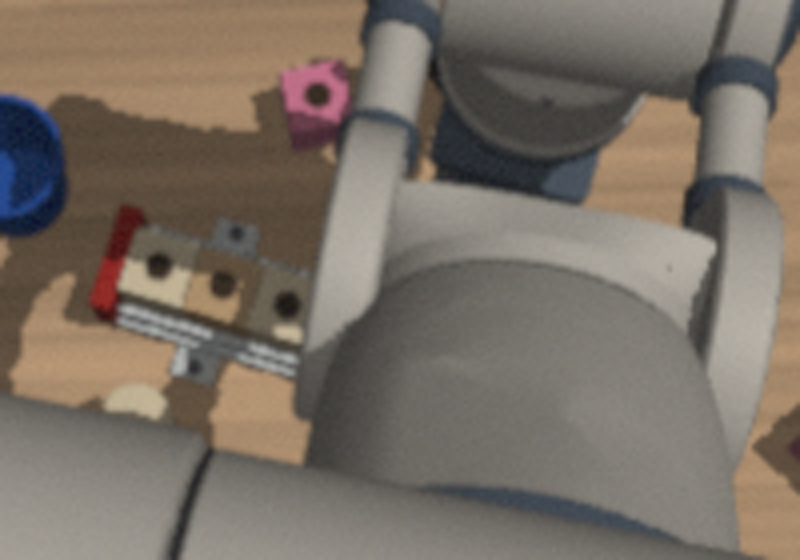

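The row is home: post1 touches the red stop in the top crop at (125,260), and the keeper is still open with its ball at side crop (393,366). Before descending, I check the finger clearance to the look-alikes, then sweep the keeper shut.

```bash
python3 - <<'E'
from loc import *
from scipy.optimize import fsolve
for u in((340,144),(378,135),(399,184)):
    w=fsolve(lambda p:proj("top",[p[0],p[1],.04])[0]-u,[.6,0]);r=r2w(0,0,-RA,[w[0]-RX,w[1]-RY,0])[0];print(u,w,r)
Z=.034
print([env.ik(W(*ktool(k),Z),quat()) is not None for k in np.linspace(2.03,0,8)])
env.line_to(W(*ktool(2.03,gap=.015),Z),speed=.12)
env.wait(.1);f0=env.read_contact_force()
print(env.read_time(),f0)
for k in np.r_[np.linspace(2.03,.12,14),.05]:
    env.line_to(W(*ktool(k),Z),speed=.07)
    f=env.read_contact_force()-f0; print(round(k,2),f)
    if np.hypot(*f[:2])>12: break
print(env.read_time())
E
```

```text
(340, 144) [0.7496 0.0026] [0.1264 0.0938 0.    ]
(378, 135) [ 0.7687 -0.086 ] [0.1726 0.0158 0.    ]
(399, 184) [ 0.6514 -0.1295] [ 0.0751 -0.0626  0.    ]
[True, True, True, True, True, True, True, True]
13.6583 [ 1.0861  0.5738 -0.1288]
2.03 [-0.9895 -0.37    0.8099]
1.88 [-1.7134  0.0166  0.226 ]
1.74 [-1.1865 -0.7716 -0.0158]
1.59 [-0.9452  0.2905  1.255 ]
1.44 [-0.9067 -0.4045  0.7563]
1.3 [-0.8111 -0.3042  0.7245]
1.15 [-1.747  -0.8664  0.441 ]
1.0 [-0.5214 -0.4091  0.2485]
0.85 [-1.2699 -0.7331 -0.4713]
0.71 [-0.5314 -0.2177 -0.2984]
0.56 [-1.2315  0.1049 -0.3505]
0.41 [-1.289  -1.3002 -0.0012]
0.27 [-0.7072 -0.3142 -0.7982]
0.12 [-0.8157 -0.8389  0.1134]
0.05 [-0.6151 -0.9185 -0.1669]
17.6917
```

Now I push +y in small steps until the hard limit is felt, then look.

```bash
python3 - <<'E'
from loc import *
Z=.034
d=r2w(0,0,RA,[0,1,0])[0]
x,y=ktool(.05)
env.wait(.05)
for i in range(12):
    y+=.0015
    env.line_to(W(x,y,Z),speed=.03)
    f=-(env.read_contact_force()@d);print(round(y,4),f)
    if f>7: break
print(env.read_time(), ktool(0))
cv2.imwrite("pics/s3.png",cv2.resize(env.snapshot("side")[130:330,240:440,::-1],(600,600),interpolation=cv2.INTER_CUBIC))
E
```

```text
-0.0154 0.20185185028680425
-0.0139 3.2053827054514485
-0.0124 13.069435421972845
18.4917 [-0.003 -0.014]
```

View pics/s3.png

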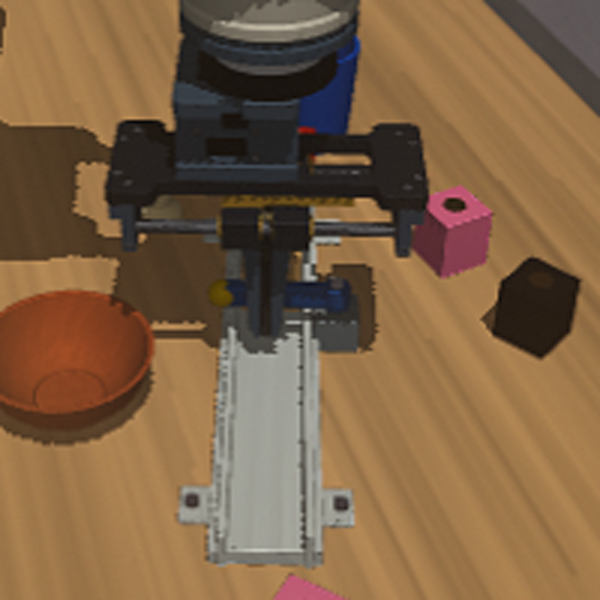

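The keeper bar lies straight across the channel, from (220,293) to (340,297), with the hard limit felt exactly where predicted. Retract, clear the view and verify.

```bash
python3 - <<'E'
from loc import *
x,y=ktool(0)
env.line_to(W(x,y-.05,.034),speed=.1)
env.line_to(W(x,y-.05,.2),speed=.2)
env.set_joints([1.103,.494,1.345,0,1.302,-.096])
print(env.read_time(),env.read_contact_force())
s=env.snapshot("side")[:,:,::-1];t=env.snapshot("top")[:,:,::-1]
cv2.imwrite("pics/s4.png",cv2.resize(s[130:330,220:420],(600,600),interpolation=cv2.INTER_CUBIC))
cv2.imwrite("pics/t4.png",cv2.resize(t[140:260,270:490],None,fx=3.6,fy=3.6,interpolation=cv2.INTER_CUBIC))
p=lambda P:proj("top",W(*P))[0]
for P in([0,.151,.057],[0,.113,.057],[0,.075,.057],[0,.037,.057],[-.031,.007,.036]): print((p(P)+.3-[270,140])*3.6)
E
```

```text
22.9167 [-0.2365 -0.5783 -0.9288]
[106.9126 168.1687]
[164.5367 185.6285]
[222.4651 203.1779]
[280.7219 220.8239]
[311.3622 286.7247]
```

View pics/s4.png

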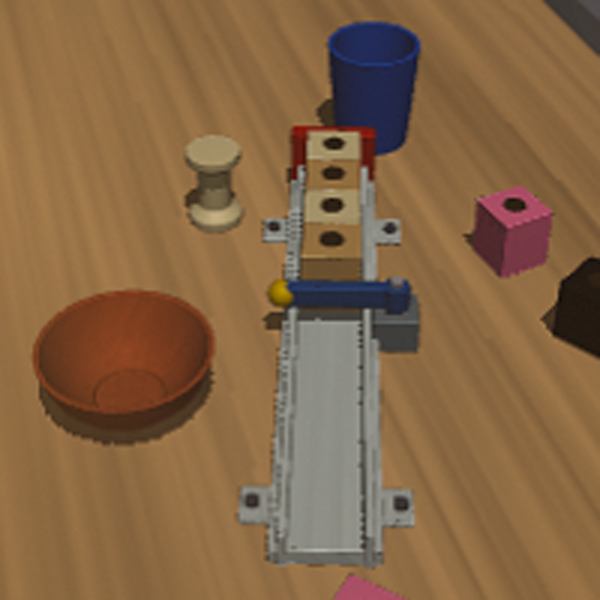

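View pics/t4.png

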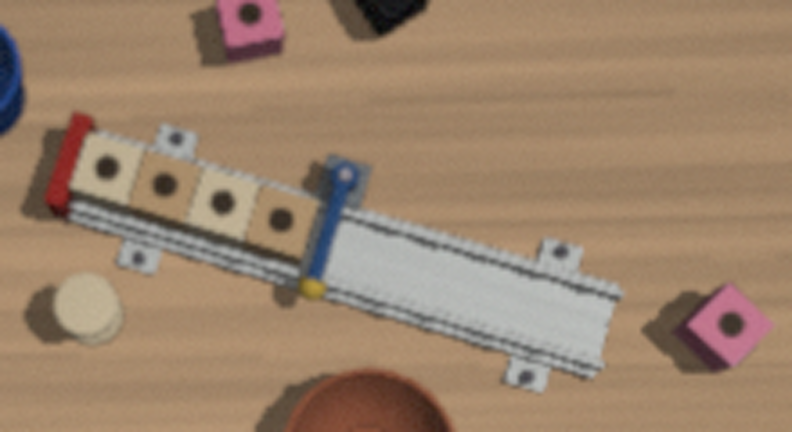

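The post holes, at (107,168), (165,185), (222,203) and (281,219), and the ball at (312,287) match the predicted home and shut positions to within 2 crop pixels (about 1 mm). The spool, bowl and look-alikes are where they were.

```bash
python3 -c "
from workcell import env
env.hand_in()"
```

```text
the job is handed in; nothing more can be done
```

I pushed the four posts home as one touching row, then swept the keeper bar shut behind them. The arm was back at its start pose, clear of everything, by 22.9 s, and I then handed the job in.

- **Row home:** The push met firm resistance at the stop (about 22 N), where the fitted rail pose predicted it. In the last top picture all four posts are within about 1 mm of home, with no visible gaps or tilt.
- **Keeper shut:** It reached its hard limit at about 13 N, and the ball is within about 1 mm of its predicted shut position.
- **Rest of the scene:** The cup, bowl, spool and the pink and black look-alikes look undisturbed in the last pictures. I compared these by eye and did not measure them.

None of the checks failed or disagreed. The hand-in reports no verdict, so these are my own measurements. An early script stopped on a Python error after planning a tool orientation the arm could not reach. By then it had only shut the gripper, as intended.

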